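# Hold a filament winder's dancer arm parked for threading

## Task

Get the bench filament winder ready for a colleague to thread: press the button on the push-button station fully down and let it come right back up (this puts the drive in threading mode). Then push the winder's sprung dancer arm back with the fingers, past all the clicks of its ratchet pawl and on to its end stop, and keep it there: the job finishes while the fingers are still holding it against its spring, so that the spring's load is on you and not on the pawl. Leave the printed sleeves, the scraper and the full spool where they are.

Things in the scene. Friction and masses are not known exactly. Their poses are not given: they have to be found in the camera images.
- winder: Fixed bench winder, black housing 260 mm (x) by 380 (y) by 50 high, dark deck; origin at the centre of its underside, -x side to the robot. On the deck: right (-y) a flat black spool 190 mm wide at x 20, y -90, nut top 118 mm above the bench; left the dancer arm; a traverse (rods, white carriage) at x -112, y -22, 124 mm high; an eyelet post at x 0, y 172, 96 mm high.
- dancer (a joint): Dancer arm's angle in rad: 0 at rest stop (starts 0 to 0.1, roller far left), grows counter-clockwise from above as the roller goes towards the spool; end stop 0.92. The spring pushes back 1.1 N m per rad (7 N at the roller near the end), friction 0.12 N m. A pawl clicks near 0.46, 0.59, 0.72; let go, the arm falls back on the last tooth passed (0.70 at most); above that only the pusher holds it.
- dancer_pivot (a point): On the arm's upright pivot axis, 82 mm above the bench, level with the middle of the roller. Axes turn with the arm: x from pivot to roller, y the way the roller moves when the arm is pushed back, z up. The pivot post rises to 90 mm above the bench out of a toothed plate 73 mm wide, top 70 mm above the bench.
- dancer_roller (a point): Centre of the white grooved roller at the free end of the dancer arm, a level aluminium bar; 150 mm from the pivot axis, 82 mm above the bench; axes as the pivot point's. Roller 32 mm in diameter, 71 to 93 mm above the bench, does not turn; a 10 mm nut stands 3 mm above it. The bar is 18 mm wide and 6 thick, its underside 63 mm above the bench, 13 over the deck.
- pawl (a joint): Steel pawl beside the arm's pivot, about 35 mm long, its nose on the rim of the toothed plate; rad, 0 when it is down on the plate or in a notch, about 0.1 when a tooth crest lifts it. A light spring presses it down; it works by itself.
- station: Fixed push-button station, a grey box with a pale cover, 72 by 72 mm and 54 mm high, standing alone on the bench to the left or right of the winder's front; origin at the centre of its underside, z up. One black push button stands upright in the middle of its top, in a dark metal collar 44 mm wide and 12 mm high.
- mode_button (a joint): The push button on the station: travel in m, 0 when up, 0.006 fully down; a spring pushes it up, 1.5 N at the start of the travel and 5 N fully down.
- mode_button_top (a point): Centre of the top of the button cap (28 mm in diameter), 76 mm above the bench when up, 10 mm above its collar; z up.
- tray: Fixed grey plastic tray, 110 by 130 mm and 30 mm high, on the other side of the winder's front from the station; origin at the centre of its underside.
- print_a: Loose olive-green printed sleeve, an upright ribbed cup 43 mm in diameter and 58 mm high, standing in the tray; origin at the centre of its underside. Leave alone.
- print_b: A second sleeve just like it in the same tray. Leave alone.
- scraper: Loose print scraper lying on the bench between the robot and the winder, 200 mm long, black handle 20 mm thick, steel blade 65 mm wide; origin at the middle of its length, x from handle to blade. Leave alone.
- full_spool: Loose full spool of pale filament lying flat on the bench to the right of the winder, 200 mm in diameter, 62 mm high; origin at the centre of its underside. Leave alone.
Not all that is in view belongs to the job. Of the things that look like the station, the smaller one is meant.

How it is judged:
By the outcome, as a careful person would: the job done as asked, in the order asked, and still so for the second after the job is handed in, while the arm keeps its last pose, push and grip.
It also fails if it takes over 51 s, if anything falls off the work surface, if the arm or the gripper's body presses on something with over 40 N, if the wrist force passes 120 N, or if a joint passes its speed limit or range.

## Robot

A 6-joint arm with a two-finger parallel gripper is mounted at the origin on the work surface. World frame = base frame: x ahead of the robot, y to its left, z up, the work surface at z = 0. Lengths are in m, angles in rad, forces in N, time in s.
With the tool pointing down it reaches from about 0.3 to 0.775 m from the base axis. Payload 14.6 kg.
Tool frame: the origin (TCP) lies midway between the tips of the shut fingers; the grasp point (between the pads) lies 19 mm behind it; z points along the fingers, y is the line along which they close (so a half turn about z gives the same grasp; the last joint's range is limited). The gripper opens to 94 mm and grips with 3 to 60 N. Pads are 16 mm wide; open, the fingers measure 119 mm over their backs; the gripper's body (75 mm by 177 mm) begins 78 mm behind the grasp point.
Start: joints at [1.078, 0.3, 1.521, -0, 1.321, -0.067], TCP at [0.227, 0.501, 0.205] pointing down, gripper open.
Joint ranges: [-3.03, 3.03], [-0.79, 2.21], [0.23, 2.52], [-1.04, 4.18], [0, 3.07], [-2.55, 2.55]. Speed limits (rad/s): [2.22, 2.22, 2.57, 3.14, 3.14, 3.14].

## Interface

Orientations are given as a unit quaternion [x, y, z, w].
In Python, from workcell import get_state, get_image, job_done, spot_in, outline_of, mark_of gives the robot as it stands.
- The arm moves only by the shell command python3 -m crank 'ROWS' [OPENING]. ROWS is text: rows parted by semicolons, each of 6 numbers parted by spaces: the shift along the tool's x, y, z in units of 300 mm (1.0 is 300 mm), then the turn, a rotation vector about the tool's x, y, z in units of 30 degrees (1.0 is 30 degrees). In form: x y z rx ry rz; .... A call has 1 to 12 rows; each row shifts and turns the commanded pose from where the row before left it, along the tool's axes as they then stand; what a row does not reach is not made up. A row lasts 1/8 s, in which the tool goes at most 62.5 mm and 10.7 degrees, less where a joint would pass 70% of its speed; a pose out of reach is approached as far as the arm can. A call with a number of a shift or a turn outside -1 to 1 is refused whole. A call with a gripper value outside its range is refused whole. OPENING is the gripper's target within -1 to 1 (shut at 1, half-way at 0, fully open at -1), set as the call begins (- or left out, the last holds). The fingers move at their own pace and stop on an object; the grip force is fixed at half the most. Time passes only in rows, so rows that do not move let the fingers close. It gives the time, the measured TCP pose, the force, the opening and the grip force at its end, in the units of the state.
- get_state(): the state, without advancing time (a new reading comes with each control period).
- get_image(name): name is "side" or "top"; returns a dict with "frame" (384x512x3 uint8, red, green, blue), "depth" (384x512 float32, m along the optical axis (not along the pixel's ray), 0 where there is no reading), "fx", "fy", "cx", "cy" (pixels), "xyz" and "attitude" of the camera in the world. Camera axes: x right, y up, looking along -z (the intrinsics and any distortion apply to the point x, -y, -z); pixel columns grow to the right and rows downward; lengths in m; the calibration is good to about 2 mm. A picture is of the moment at which its call begins.
- job_done(): hands the job in; it is judged then, once.
Trained networks look in a picture, given as the dict that the camera call returned (one of the last four; its "shot" number tells which), for a name from the list of things; names that differ only in an ending like _2 or _b are one class to them, and where a whole thing is asked for, a point or a joint stands for the part that bears it (a point fixed in the world has none). Each returns a list of dicts, best first, with "score" (0 to 1); they miss things now and then, are a little off and sometimes report something else, mostly with a low value. They report only what shows in the picture. A call takes as long as a camera call. They do not tell look-alikes from the thing itself.
- spot_in(picture, query): "at" ([row, column] in pixels, amid what is visible of it).
- outline_of(picture, query): "pixels" (384x512 bool, what is visible of it) and "at" ([row, column] in pixels, amid what is visible of it).
- mark_of(picture, query): "at" ([row, column] in pixels: a listed point, or the origin of a listed thing).
The state is a dict: "t": time; "joints": joint angles; "joint_velocities": joint speeds; "joint_efforts": joint torques, N m; "tool_pos": TCP position; "orientation": TCP orientation; "wrist_force": force on the tool from outside, world axes, zero at the start; "wrist_torque": the same for the moment, N m; "opening": finger opening in m; "grip_force": force on a finger pad.
Only numpy, scipy, OpenCV 4.12 (cv2) and the standard library are available. Lean on these libraries where they do the work, as an engineer would, in place of code of your own. Each camera call takes 0.05 s, during which the arm holds its last target. There are 200 camera calls.

## Working session

There is one attempt and no reset: what is moved stays moved. The work goes in short steps, Python scripts to look and compute and a shell command to move; the robot and the scene stay as the last step left them, time stands still between calls to the robot, and variables do not carry over. Pictures are saved under pics/ and viewed, at most 10 in all, crops included, and the job is handed in when it is done.

```bash
mkdir -p pics
cat > h.py <<'E'
import numpy as np, cv2
from scipy.spatial.transform import Rotation as R
from workcell import *
def ray(p,rc):
    r,c=rc; d=np.array([(c-p["cx"])/p["fx"],-(r-p["cy"])/p["fy"],-1.0])
    q=np.array(p["attitude"]); M=R.from_quat(q).as_matrix() if q.shape==(4,) else q
    return np.array(p["xyz"]),M@d
def at_z(p,rc,z):
    o,d=ray(p,rc); return o+d*(z-o[2])/d[2]
def at_depth(p,rc):
    o,d=ray(p,rc); r,c=[int(round(v)) for v in rc]; w=p["depth"][r-1:r+2,c-1:c+2]; w=w[w>0]
    return o+d*np.median(w) if w.size else None
E
python3 - <<'E'
from h import *
for n in ("top","side"):
    p=get_image(n); cv2.imwrite(f"pics/{n}0.png",p["frame"][:,:,::-1])
    print(n,p["xyz"],p["attitude"],p["fx"],p["cx"],p["cy"],[k for k in p])
    for q,z in (("winder",0),("dancer_pivot",.082),("dancer_roller",.082),("station",0),("mode_button_top",.076),("tray",0),("full_spool",0),("scraper",0),("print_a",0)):
        for m in mark_of(p,q)[:3]: print(q,round(m["score"],2),np.round(m["at"],1),np.round(at_z(p,m["at"],z),3),np.round(at_depth(p,m["at"]),3))
s=get_state(); print(s["tool_pos"],s["orientation"],s["t"])
E
```

```text
top [ 0.38857983 -0.06110812  1.08689352] [-0.06821938  0.06436469  0.71198141 -0.69590644] 351.7478270528257 254.08709213436916 190.55877786821378 ['frame', 'depth', 'fx', 'fy', 'cx', 'cy', 'xyz', 'attitude', 'shot']
winder 0.64 [170.7 216.5] [0.662 0.061 0.   ] [0.649 0.055 0.051]
dancer_pivot 0.92 [143.7 178.8] [0.727 0.164 0.082] [0.724 0.162 0.092]
dancer_roller 0.58 [194.3 158.2] [0.575 0.221 0.082] [0.573 0.218 0.095]
station 0.69 [245.1 394.9] [ 0.416 -0.483  0.   ] [ 0.414 -0.455  0.072]
station 0.67 [241.3 343. ] [ 0.431 -0.326  0.   ] [ 0.428 -0.309  0.068]
mode_button_top 0.65 [242.3 347.2] [ 0.425 -0.319  0.076] [ 0.425 -0.318  0.077]
mode_button_top 0.63 [244.4 410.4] [ 0.415 -0.497  0.076] [ 0.414 -0.487  0.099]
mode_button_top 0.59 [254.1 121. ] [0.406 0.324 0.076] [0.406 0.329 0.061]
tray 0.86 [246.8 127.5] [0.429 0.334 0.   ] [0.429 0.333 0.003]
full_spool 0.59 [160.6 368.8] [ 0.684 -0.425  0.   ] [ 0.667 -0.404  0.063]
scraper 0.98 [266.8 219.9] [0.363 0.051 0.   ] [0.363 0.051 0.003]
print_a 0.73 [253.4 141.1] [0.408 0.291 0.   ] [0.407 0.272 0.059]
print_a 0.56 [
[... 612 characters left out ...]
.412 -0.336  0.062]
mode_button_top 0.69 [297.4 278.9] [ 0.429 -0.329  0.076] [ 0.43  -0.328  0.073]
mode_button_top 0.65 [363.  328.4] [ 0.415 -0.491  0.076] [ 0.407 -0.494  0.099]
tray 0.68 [153.  136.7] [0.425 0.317 0.   ] [0.411 0.272 0.045]
full_spool 0.82 [278.2 382.7] [ 0.681 -0.424  0.   ] [ 0.645 -0.436  0.062]
scraper 0.72 [277.9 384.4] [ 0.685 -0.426  0.   ] [ 0.649 -0.438  0.061]
scraper 0.65 [220.3 168.6] [0.369 0.044 0.   ] [0.366 0.036 0.012]
print_a 0.79 [160.3 133.8] [0.403 0.296 0.   ] [0.398 0.277 0.019]
print_a 0.74 [148.8 126.1] [0.408 0.353 0.   ] [0.392 0.296 0.056]
[0.22718636 0.50087398 0.20545966] [ 2.11312465e-01  9.77418560e-01  3.22296052e-07 -1.64494298e-06] 1.0
```

View pics/top0.png

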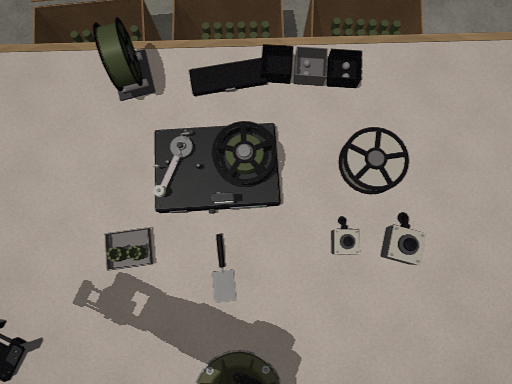

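Run:
```python
import cv2,numpy as np
a=cv2.imread("pics/side0.png")[250:384,220:400]; b=cv2.imread("pics/top0.png")[200:290,310:440]
a=cv2.resize(a,(400,298),interpolation=cv2.INTER_CUBIC); b=cv2.resize(b,(400,277),interpolation=cv2.INTER_CUBIC)
b=cv2.copyMakeBorder(b,0,21,0,0,0)
cv2.imwrite("pics/crop0.png",np.hstack([a,b]))
```

```text
(no output)
```

View pics/crop0.png

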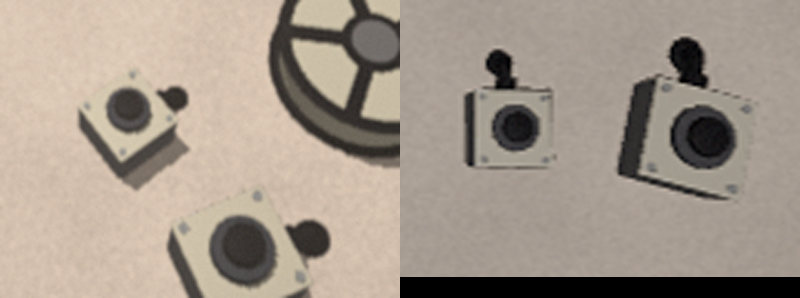

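View pics/side0.png

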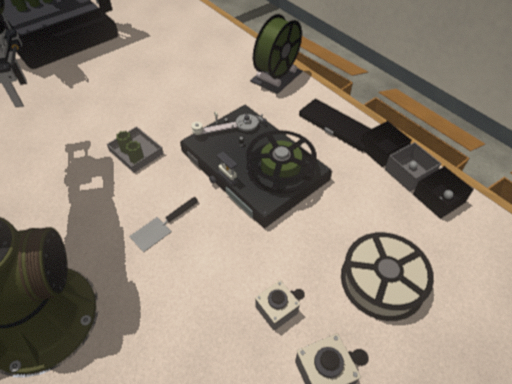

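Image reading: the top view shows two push-button boxes, A at pixel (242,347) and B at (244,410). Their counterparts in the side view are at (297,279) and (363,328). A is clearly the smaller in the crop, and its button top at z≈0.076 matches the description, while B's is about 0.099. A is therefore the station. The dancer arm runs from the pivot at (144,179) to the roller at (190,160). I'll refine the key points with depth.

```bash
cat >> h.py <<'E'
def cloud(p):
    r,c=np.mgrid[0:384,0:512]; d=p["depth"]
    v=np.stack([(c-p["cx"])/p["fx"]*d,-(r-p["cy"])/p["fy"]*d,-d],-1)
    return v@R.from_quat(p["attitude"]).as_matrix().T+np.array(p["xyz"])
def near(X,c,rad,z0,z1):
    m=(np.hypot(X[...,0]-c[0],X[...,1]-c[1])<rad)&(X[...,2]>z0)&(X[...,2]<z1)
    P=X[m]; return (len(P),np.round(P.mean(0),4),np.round((P.min(0)+P.max(0))/2,4),np.round(P.max(0)-P.min(0),4)) if len(P) else 0
E
python3 - <<'E'
from h import *
for n in ("top","side"):
    p=get_image(n); X=cloud(p)
    print(n,"cap",near(X,(.427,-.323),.03,.071,.084)); print(" cover",near(X,(.427,-.323),.06,.048,.059))
    print(" roller",near(X,(.577,.22),.035,.086,.105)); print(" pivot",near(X,(.728,.16),.03,.084,.1)); print(" plate",near(X,(.728,.16),.06,.066,.074))
    m=(X[...,2]>.045)&(X[...,2]<.056)&(X[...,0]>.5)&(X[...,0]<.85)&(abs(X[...,1]-.06)<.25)
    rc=cv2.minAreaRect(X[m][:,:2].astype(np.float32)); print(" deck",rc)
    for z in (.095,.115,): print(z,near(X,(.55,.04),.06,z,.14))
    for q in ("dancer_roller","mode_button_top"):
        for o in outline_of(p,q)[:2]: print(q,o["score"],np.round(o["at"]),np.round(np.median(X[o["pixels"]],0),3),o["pixels"].sum())
E
```

```text
top cap (81, array([ 0.4284, -0.3221,  0.0771]), array([ 0.4274, -0.3225,  0.0771]), array([0.0307, 0.0262, 0.0112]))
 cover (424, array([ 0.4286, -0.3222,  0.055 ]), array([ 0.4282, -0.3228,  0.0536]), array([0.0732, 0.0753, 0.0104]))
 roller (102, array([0.5849, 0.2172, 0.0943]), array([0.5855, 0.218 , 0.0936]), array([0.0301, 0.0314, 0.0123]))
 pivot (40, array([0.7207, 0.1591, 0.0892]), array([0.7169, 0.1582, 0.0893]), array([0.035 , 0.0209, 0.0105]))
 plate (354, array([0.7215, 0.1588, 0.0708]), array([0.7224, 0.159 , 0.0701]), array([0.1036, 0.0653, 0.0077]))
 deck ((0.6664984226226807, 0.05637615919113159), (0.2567299008369446, 0.3755989372730255), 2.138737678527832)
0.095 (182, array([0.5561, 0.0306, 0.1246]), array([0.5598, 0.0303, 0.1134]), array([0.0302, 0.0591, 0.0326]))
0.115 (179, array([0.5558, 0.0304, 0.1251]), array([0.5559, 0.0303, 0.1241]), array([0.0223, 0.0591, 0.0111]))
dancer_roller 0.69 [158. 176.] [0.699 0.175 0.072] 626
mode_button_top 0.5 [243. 411.] [ 0.416 -0.486  0.1  ] 139
side cap (120, array([ 0.4279, -0.3253,  0.0749]), array([ 0.4281, -0.3249,  0.07
[... 356 characters left out ...]
0313, 0.0162, 0.0077]))
 plate (256, array([0.7223, 0.1528, 0.0689]), array([0.7228, 0.1561, 0.0698]), array([0.1046, 0.0666, 0.0075]))
 deck ((0.6659191250801086, 0.05301433801651001), (0.2552443742752075, 0.3748312294483185), 2.216932773590088)
0.095 (186, array([0.5557, 0.0258, 0.1206]), array([0.5566, 0.028 , 0.1109]), array([0.0235, 0.0614, 0.0313]))
0.115 (172, array([0.5557, 0.0265, 0.1222]), array([0.5566, 0.028 , 0.1212]), array([0.0235, 0.0614, 0.0108]))
dancer_roller 0.65 [124. 235.] [0.695 0.174 0.069] 577
dancer_roller 0.25 [230. 157.] [0.326 0.04  0.003] 1032
mode_button_top 0.67 [299. 276.] [ 0.426 -0.327  0.075] 107
mode_button_top 0.66 [277. 388.] [ 0.658 -0.437  0.059] 6424
```

```bash
python3 -m crank '-0.09 -0.116 0 0 0 0; -0.09 -0.116 0 0 0 0; -0.09 -0.116 0 0 0 0; -0.09 -0.116 0 0 0 0; -0.09 -0.116 0 0 0 0; -0.09 -0.116 0 0 0 0; -0.09 -0.116 0 0 0 0; -0.09 -0.116 0 0 0 0; -0.09 -0.116 0 0 0 0; -0.09 -0.116 0 0 0 0; -0.09 -0.116 0 0 0 0; -0.09 -0.116 0 0 0 0' 1
python3 -m crank '-0.09 -0.116 0 0 0 0; -0.09 -0.116 0 0 0 0; -0.09 -0.116 0 0 0 0; -0.09 -0.116 0 0 0 0; -0.09 -0.116 0 0 0 0; -0.09 -0.116 0 0 0 0; -0.09 -0.116 0 0 0 0; 0 0 0 0 0 0'
cat >> h.py <<'E'
def need(target):
    s=get_state(); M=R.from_quat(s["orientation"]).as_matrix(); d=np.array(target)-s["tool_pos"]
    print("t",s["t"],"pos",np.round(s["tool_pos"],4),"yaw_y",np.round(np.degrees(np.arctan2(M[1,1],M[0,1])),1),"F",np.round(s["wrist_force"],1),"units",np.round(M.T@d/.3,3),"open",s["opening"])
E
python3 -c "
from h import *
need((.428,-.3235,.1))"
```

```text
t: 2.8
tool_pos: [0.3499, -0.0148, 0.2057]
orientation: [0.211, 0.977, 0.0, 0.0]
wrist_force: [0.7, 0.7, 0.6]
opening: 0.0004
grip_force: 0.0
t: 3.8
tool_pos: [0.4212, -0.3151, 0.2048]
orientation: [0.212, 0.977, 0.0, -0.0]
wrist_force: [-0.3, 0.1, 0.2]
opening: 0.0005
grip_force: 0.0
t 3.8 pos [ 0.4212 -0.3151  0.2048] yaw_y 65.5 F [-0.3  0.1  0.2] units [-0.033 -0.016  0.349] open 0.00045428441367009997
```

```bash
python3 -m crank '-0.033 -0.016 0.1 0 0 0; 0 0 0.1 0 0 0; 0 0 0.1 0 0 0; 0 0 0.05 0 0 0; 0 0 0 0 0 0'
python3 -c "
from h import *
need((.428,-.3235,.076))"
python3 -m crank '0 0 0.04 0 0 0; 0 0 0.03 0 0 0; 0 0 0.015 0 0 0; 0 0 0.01 0 0 0; 0 0 0 0 0 0'
python3 -c "
from h import *
need((.428,-.3235,.07))"
```

```text
t: 4.42
tool_pos: [0.4282, -0.3211, 0.1002]
orientation: [0.211, 0.977, 0.0, -0.0]
wrist_force: [0.3, 0.3, 0.4]
opening: 0.0004
grip_force: 0.0
t 4.425 pos [ 0.4282 -0.3211  0.1002] yaw_y 65.6 F [0.3 0.3 0.4] units [-0.003 -0.007  0.081] open 0.0003601639543908807
t: 5.05
tool_pos: [0.4283, -0.3216, 0.072]
orientation: [0.211, 0.977, 0.0, -0.0]
wrist_force: [-1.1, 1.7, 3.4]
opening: 0.0004
grip_force: 1.9
t 5.05 pos [ 0.4283 -0.3216  0.072 ] yaw_y 65.6 F [-1.1  1.7  3.4] units [-0.002 -0.006  0.007] open 0.00037645458926357156
```

```bash
for i in 1; do python3 -m crank '0 0 0.007 0 0 0; 0 0 0 0 0 0' | grep -E "pos|force"; done; python3 -m crank '0 0 0.007 0 0 0; 0 0 0 0 0 0' | grep -E "pos|force"; python3 -m crank '0 0 0.007 0 0 0; 0 0 0 0 0 0' | grep -E "pos|force"
```

```text
tool_pos: [0.4284, -0.3217, 0.0702]
wrist_force: [-2.3, 2.3, 6.7]
grip_force: 3.2
tool_pos: [0.4286, -0.3218, 0.0698]
wrist_force: [-9.7, 8.8, 25.9]
grip_force: 13.5
tool_pos: [0.4288, -0.322, 0.0694]
wrist_force: [-15.6, 13.1, 47.1]
grip_force: 23.7
```

Fully down: the force climbs sharply at z≈0.070. Next I retract and look.

```bash
python3 -m crank '0 0 -0.03 0 0 0; 0 0 -0.05 0 0 0; 0 0 -0.1 0 0 0; 0 0 -0.13 0 0 0; 0 0 -0.13 0 0 0; 0 0 0 0 0 0' | grep -E "t:|pos|force"
python3 -m crank '0 0 0 0 0 0.33; 0 0 0 0 0 0.33; 0 0 0 0 0 0.33; 0 0 0 0 0 0.33; 0 0 0 0 0 0.33; 0 0 0 0 0 0.33; 0 0 0 0 0 0.33; 0 0 0 0 0 0.33; 0 0 0 0 0 0.32; 0 0 0 0 0 0'
python3 - <<'E'
from h import *
p=get_image("side"); X=cloud(p); print("cap",near(X,(.428,-.3235),.03,.069,.084))
# pre-push: 40 mm short of roller contact centre, behind it
piv=np.array([.7216,.158]); rol=np.array([.585,.2165]); a=np.arctan2(*(rol-piv)[::-1]); t=np.array([-np.sin(a),np.cos(a)])
print(np.degrees(a),t); g=rol-.045*t; print("goal",g); need((*g,.205)); need((*g,.072))
E
```

```text
t: 6.55
tool_pos: [0.4292, -0.3224, 0.2007]
wrist_force: [1.0, 0.1, 0.0]
grip_force: 0.0
t: 7.8
tool_pos: [0.4281, -0.3215, 0.1968]
orientation: [0.835, 0.551, -0.0, -0.001]
wrist_force: [0.3, 0.9, 0.4]
opening: 0.0004
grip_force: 0.0
cap (128, array([ 0.4278, -0.3258,  0.0746]), array([ 0.4296, -0.3254,  0.0738]), array([0.0281, 0.0262, 0.0095]))
156.81659790505935 [-0.39367563 -0.91924942]
goal [0.6027154  0.25786622]
t 7.85 pos [ 0.4281 -0.3215  0.197 ] yaw_y -23.0 F [-0.3  0.   0.4] units [ 2.005 -0.218 -0.026] open 0.0002617108072477571
t 7.85 pos [ 0.4281 -0.3215  0.197 ] yaw_y -23.0 F [-0.3  0.   0.4] units [ 2.005 -0.218  0.417] open 0.0002617108072477571
```

The button is back up, with the cap height unchanged. Now across to behind the roller.

```bash
python3 -m crank '0.15 -0.018 0 0 0 0; 0.15 -0.018 0 0 0 0; 0.15 -0.018 0 0 0 0; 0.15 -0.018 0 0 0 0; 0.15 -0.018 0 0 0 0; 0.15 -0.018 0 0 0 0; 0.15 -0.018 0 0 0 0; 0.15 -0.018 0 0 0 0; 0.15 -0.018 0 0 0 0; 0.15 -0.018 0 0 0 0; 0.15 -0.018 0 0 0 0; 0.15 -0.018 0 0 0 0' >/dev/null
python3 -m crank '0.15 0 0 0 0 0; 0.15 0 0 0 0 0; 0 0 0 0 0 0'
python3 -c "
from h import *
need((.6027,.2579,.072))"
```

```text
t: 9.72
tool_pos: [0.6167, 0.2852, 0.1959]
orientation: [0.833, 0.553, -0.001, -0.0]
wrist_force: [-0.2, -0.2, -0.3]
opening: 0.0007
grip_force: 0.0
t 9.725 pos [0.6167 0.2852 0.1959] yaw_y -22.8 F [-0.2 -0.2 -0.3] units [-0.102 -0.007  0.413] open 0.0006945849133679956
```

```bash
python3 -m crank '-0.05 -0.007 0.1 0 0 0; -0.05 0 0.1 0 0 0; 0 0 0.1 0 0 0; 0 0 0.08 0 0 0; 0 0 0.033 0 0 0; 0 0 0 0 0 0'
python3 - <<'E'
from h import *
need((.6027,.2579,.072))
p=get_image("side"); X=cloud(p); print("roller",near(X,(.585,.2165),.022,.086,.1))
f=p["frame"][80:240,120:330,::-1]; cv2.imwrite("pics/s1.png",cv2.resize(f,None,fx=3.5,fy=3.5,interpolation=cv2.INTER_CUBIC))
E
```

```text
t: 10.48
tool_pos: [0.603, 0.2558, 0.0737]
orientation: [0.835, 0.551, -0.0, -0.0]
wrist_force: [0.3, 0.4, 0.7]
opening: 0.0007
grip_force: 0.0
t 10.475 pos [0.603  0.2558 0.0737] yaw_y -23.1 F [0.3 0.4 0.7] units [ 0.006 -0.004  0.006] open 0.0006736899297773755
roller (79, array([0.5857, 0.2136, 0.091 ]), array([0.5856, 0.2153, 0.0912]), array([0.0311, 0.0358, 0.0097]))
```

View pics/s1.png

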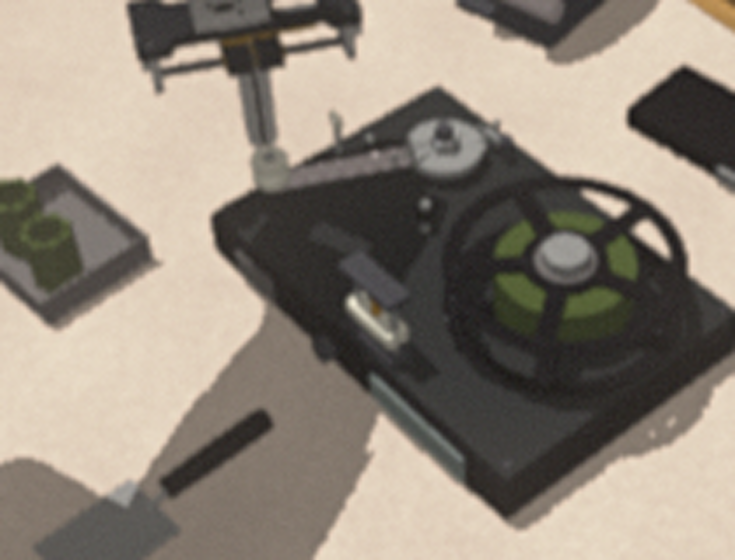

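The shut fingers stand just behind the roller (crop pixel ~(150,265)). I approach to contact, then sweep the arc.

```bash
python3 -m crank '-0.03 0 0.006 0 0 0; -0.03 0 0 0 0 0; -0.015 0 0 0 0 0; 0 0 0 0 0 0' | grep -E "t:|pos|wrist"
python3 -m crank '-0.026 -0.004 0 0 0 -0.1; -0.026 -0.004 0 0 0 -0.1; -0.026 -0.004 0 0 0 -0.1; -0.026 -0.004 0 0 0 -0.1; 0 0 0 0 0 0'
python3 - <<'E'
from h import *
need((.6,.08,.072))
p=get_image("top"); X=cloud(p)
piv=np.array([.7216,.158])
for o in mark_of(p,"dancer_roller")[:2]:
    w=at_z(p,o["at"],.086); print(o["score"],w,np.degrees(np.arctan2(*(w[:2]-piv)[::-1])),np.hypot(*(w[:2]-piv)))
E
```

```text
t: 11.02
tool_pos: [0.5943, 0.2352, 0.0723]
wrist_force: [0.7, 0.3, 0.8]
t: 11.65
tool_pos: [0.58, 0.2075, 0.0722]
orientation: [0.773, 0.635, 0.0, 0.0]
wrist_force: [1.7, 1.4, 0.9]
opening: 0.0006
grip_force: 0.5
t 11.65 pos [0.58   0.2075 0.0722] yaw_y -11.2 F [1.7 1.4 0.9] units [-0.404  0.148  0.001] open 0.0006222224489393324
0.85 [0.56759401 0.18349221 0.086     ] 170.6012020454981 0.15610156064502065
```

```bash
python3 -m crank '-0.026 -0.004 0 0 0 -0.1; -0.026 -0.004 0 0 0 -0.1; -0.026 -0.004 0 0 0 -0.1; -0.026 -0.004 0 0 0 -0.1; -0.026 -0.004 0 0 0 -0.1; -0.026 -0.004 0 0 0 -0.1; -0.026 -0.004 0 0 0 -0.1; -0.026 -0.004 0 0 0 -0.1; -0.026 -0.004 0 0 0 -0.1; 0 0 0 0 0 0' | grep -E "t:|wrist"
cat >> h.py <<'E'
def arm():
    s=get_state(); M=R.from_quat(s["orientation"]).as_matrix(); r=s["tool_pos"]-.024*M[:,0]; v=r[:2]-[.7216,.158]
    print("roller by tool",np.round(r,4),"r",np.round(np.hypot(*v),4),"moved rad",np.round(np.arctan2(v[1],v[0])%(2*np.pi)-np.radians(156.8),3),"F tool",np.round(M.T@s["wrist_force"],1),"z",s["tool_pos"][2])
E
python3 -c "
from h import *
arm()"
```

```text
t: 13.0
wrist_force: [2.7, 5.3, 0.4]
roller by tool [0.577  0.1153 0.0721] r 0.1508 moved rad 0.692 F tool [ 4.3  4.  -0.4] z 0.07215980772482708
```

```bash
python3 -m crank '-0.026 0 0 0 0 -0.1; -0.026 0 0 0 0 -0.1; 0 0 0 0 0 0' | grep -E "t:|wrist"
python3 - <<'E'
from h import *
arm(); need((.6,.08,.072))
for n in ("top",):
    p=get_image(n); f=p["frame"][100:230,130:300,::-1]; cv2.imwrite(f"pics/{n}2.png",cv2.resize(f,None,fx=4,fy=4,interpolation=cv2.INTER_CUBIC))
E
```

```text
t: 13.38
wrist_force: [-5.2, 4.8, 2.8]
roller by tool [0.583  0.1011 0.0717] r 0.1499 moved rad 0.794 F tool [ 6.4 -3.  -2.8] z 0.07176188782227623
t 13.375 pos [0.5741 0.1234 0.0718] yaw_y 21.8 F [-5.2  4.8  2.8] units [-0.166  0.027 -0.001] open 0.00036434666037277397
```

View pics/top2.png

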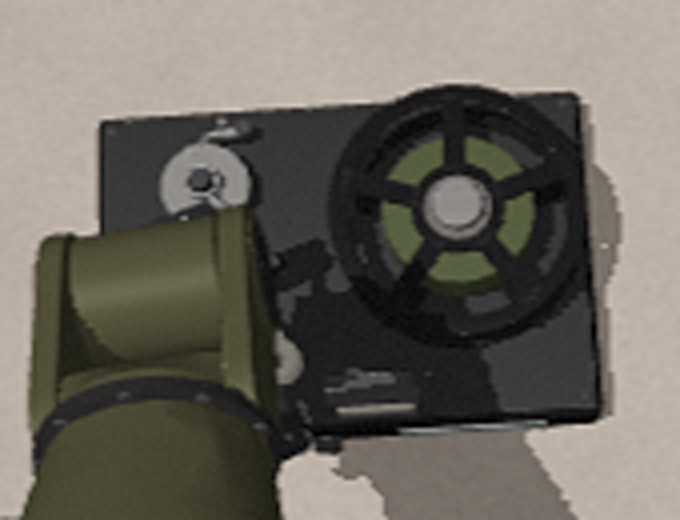

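The roller edge shows at crop (360,288), where the fingers are pushing it, and the spool and traverse are clear. I continue in small steps until the stop.

```bash
A="from h import *;arm()"
python3 -m crank '-0.013 -0.002 0 0 0 -0.05; 0 0 0 0 0 0' >/dev/null; python3 -c "$A"
python3 -m crank '-0.013 -0.002 0 0 0 -0.05; 0 0 0 0 0 0' >/dev/null; python3 -c "$A"
python3 -m crank '-0.01 -0.002 0 0 0 -0.04; 0 0 0 0 0 0' >/dev/null; python3 -c "$A"
```

```text
roller by tool [0.5844 0.0978 0.0717] r 0.1498 moved rad 0.818 F tool [ 6.3 -2.9 -1.5] z 0.0717761858663399
roller by tool [0.586  0.0943 0.0717] r 0.1498 moved rad 0.844 F tool [ 5.9 -1.4 -2.1] z 0.0717720963313134
roller by tool [0.5873 0.0916 0.0718] r 0.1498 moved rad 0.864 F tool [ 5.2 -1.3 -1.3] z 0.07179594399311276
```

```bash
A="from h import *;arm()"
python3 -m crank '-0.008 -0.001 0 0 0 -0.03; 0 0 0 0 0 0' >/dev/null; python3 -c "$A"
python3 -m crank '-0.008 -0.001 0 0 0 -0.03; 0 0 0 0 0 0' >/dev/null; python3 -c "$A"
python3 -m crank '-0.008 -0.001 0 0 0 -0.03; 0 0 0 0 0 0' >/dev/null; python3 -c "$A"
```

```text
roller by tool [0.5884 0.0896 0.0718] r 0.1498 moved rad 0.88 F tool [ 5.8 -2.1 -1.4] z 0.07178847859840982
roller by tool [0.5895 0.0875 0.0717] r 0.1498 moved rad 0.895 F tool [ 7.1 -1.6 -2. ] z 0.07178485538795602
roller by tool [0.5904 0.0859 0.0717] r 0.1497 moved rad 0.907 F tool [ 9.9 -1.1 -1.9] z 0.07175667299286866
```

Force is starting to rise, so the stop is close.

```bash
A="from h import *;arm()"
python3 -m crank '-0.006 0 0 0 0 0; 0 0 0 0 0 0' >/dev/null; python3 -c "$A"
python3 -m crank '-0.006 0 0 0 0 0; 0 0 0 0 0 0' >/dev/null; python3 -c "$A"
```

```text
roller by tool [0.5906 0.0856 0.0716] r 0.1497 moved rad 0.91 F tool [20.4 -1.3 -4.9] z 0.07172207322002766
roller by tool [0.5907 0.0853 0.0715] r 0.1497 moved rad 0.912 F tool [29.6 -3.5 -7. ] z 0.07167615943540724
```

Hard stop at about 0.91 rad moved, which matches 0.92. I ease the push a little, let it settle, and check by camera.

```bash
python3 -m crank '0.004 0 0 0 0 0; 0 0 0 0 0 0; 0 0 0 0 0 0; 0 0 0 0 0 0; 0 0 0 0 0 0; 0 0 0 0 0 0' | grep -E "t:|wrist"
python3 - <<'E'
from h import *
arm()
p=get_image("side"); X=cloud(p); print("cap",near(X,(.428,-.3235),.03,.069,.084),"roller",near(X,(.5907,.0853),.025,.089,.1))
for o in mark_of(p,"dancer_roller")[:2]: print(o["score"],at_z(p,o["at"],.082))
f=p["frame"][80:240,120:330,::-1]; cv2.imwrite("pics/s3.png",cv2.resize(f,None,fx=3.5,fy=3.5,interpolation=cv2.INTER_CUBIC))
E
```

```text
t: 16.18
wrist_force: [-12.3, 20.0, 5.9]
roller by tool [0.5906 0.0855 0.0716] r 0.1497 moved rad 0.911 F tool [23.5 -1.2 -5.8] z 0.07170472611892542
cap (127, array([ 0.4279, -0.3257,  0.0744]), array([ 0.428 , -0.3254,  0.0735]), array([0.0264, 0.0258, 0.0086])) roller (92, array([0.5906, 0.0857, 0.0927]), array([0.5892, 0.0847, 0.0939]), array([0.0385, 0.0365, 0.0096]))
0.6 [0.59392419 0.08762533 0.082     ]
```

View pics/s3.png

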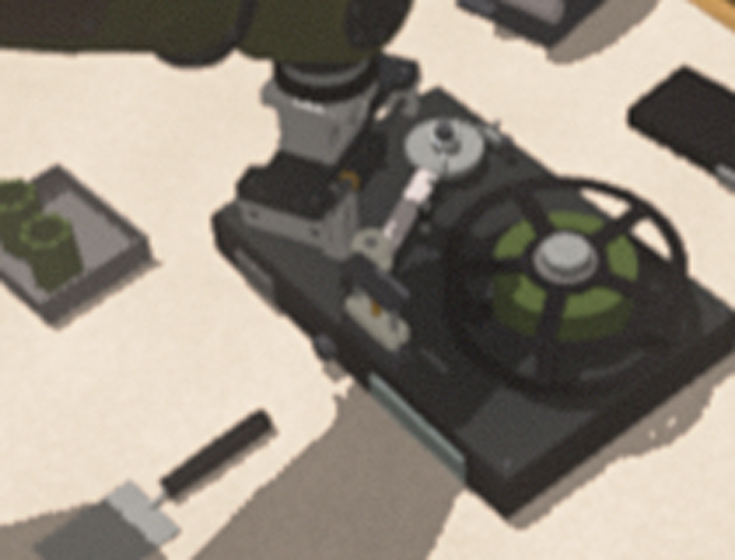

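The roller is at crop (245,372), held by the fingers near the traverse. Push is steady at about 23 N, well above the 7 N spring load, so the arm is on its stop. The button is up and the sleeves and scraper haven't moved.

```bash
python3 -c "
from workcell import *
print(job_done())"
```

```text
the job is handed in; nothing more can be done
None
```

The button was pressed fully down and came back up, and I handed the job in at about 16 s with the fingers holding the dancer arm on its end stop at about 23 N; the sleeves, scraper and full spool were not touched.

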